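# Lay the two marble trays open side up in their pockets

### The job

Two red marble trays stand on edge on the steel peg rail between the pockets of the sorting board. Tip each one over towards its black back, so that its open side faces up, and push it outward off the rail until it drops and lies flat on the floor of a pocket. Leave the copper cup, the red tin and the bowl of marbles where they are.

Things in the scene. Friction and masses are not known exactly. Their poses are not given: they have to be found in the camera images.
- pocket_board: fixed sorting board, 240 (x) x 292 (y) x 14 mm high; origin under its centre on the table, z up. A flush steel peg rail, 60 mm wide (y -30 to +30 mm), runs along its x axis; on each side of it are two pockets 8 mm deep, four in all, in a dark wood frame as high as the rail (14 mm).
- rail_mid (a point): middle of the rail's top face, 14 mm above the table. Four maple pegs 14 mm thick, 40 mm tall stand on the centre line at board x = -106.5, -13.5, 13.5, 106.5 mm; one tray stands at x = -60, one at x = 60, between two pegs, y within 4 mm of 0. A tray tipped over keeps its inner edge on the rail, its outer end dipping into the pocket; it drops in when pushed out some 20-25 mm.
- pocket0 (a point): centre of the floor (6 mm above the table) of the pocket at the board's x = -60, y = 83 mm; each pocket is 84 mm (x) by 106 mm (y), from 30 to 136 mm off the rail's centre line, floor 8 mm below the frame
- pocket1 (a point): centre of the floor (6 mm above the table) of the pocket at the board's x = 60, y = 83 mm; each pocket is 84 mm (x) by 106 mm (y), from 30 to 136 mm off the rail's centre line, floor 8 mm below the frame
- pocket2 (a point): centre of the floor (6 mm above the table) of the pocket at the board's x = -60, y = -83 mm; each pocket is 84 mm (x) by 106 mm (y), from 30 to 136 mm off the rail's centre line, floor 8 mm below the frame
- pocket3 (a point): centre of the floor (6 mm above the table) of the pocket at the board's x = 60, y = -83 mm; each pocket is 84 mm (x) by 106 mm (y), from 30 to 136 mm off the rail's centre line, floor 8 mm below the frame
- tray_a: shallow marble tray, 100 x 76 x 22 mm deep, about 130 g, red walls 6 mm thick, black 4 mm back plate, open cork-lined well on the other side; starts standing on a 76 mm edge, 100 mm tall. Origin: middle of that bottom edge, half-way through the depth. x: along the 76 mm; y: out of the open side (level at first, up once it lies right); z: along the 100 mm, away from the bottom edge. One tray opens to the board's +y, the other to its -y.
- tray_b: shallow marble tray, 100 x 76 x 22 mm deep, about 130 g, red walls 6 mm thick, black 4 mm back plate, open cork-lined well on the other side; starts standing on a 76 mm edge, 100 mm tall. Origin: middle of that bottom edge, half-way through the depth. x: along the 76 mm; y: out of the open side (level at first, up once it lies right); z: along the 100 mm, away from the bottom edge. Like tray_a, facing the opposite way.
- tray_a_top (a point): middle of tray_a's top edge as it stands, 114 mm above the table, half-way through the 22 mm depth. From above this edge shows a black 4 mm stripe on the back's side and 18 mm of red on the open side
- tray_b_top (a point): the same point on tray_b
- tray_a_back (a point): centre of the outer face of tray_a's black back plate (its underside once it lies open side up; then 6 mm above the table when it lies in a pocket)
- tray_b_back (a point): the same point on tray_b
- copper_cup: copper measuring cup, 64 mm across the rim, 55 mm high, flat handle 85 mm long; origin under its centre; bystander right of the board
- red_tin: red lacquered round tin, 80 mm across, 100 mm high; origin under its centre; bystander left of the board
- pinch_bowl: stoneware pinch bowl, 110 mm across, 42 mm high, fixed to the shelf; origin under its centre; bystander right of the board
- marble0_center (a point): centre of an amber glass marble, 25 mm across, lying in the pinch bowl
- marble1_center (a point): centre of the other amber glass marble in the pinch bowl
Mind the look-alikes: they are no part of the job. Leave any blue or turquoise look-alike of the tray_a alone.

How it is judged:
By the outcome, as a careful person would: the job done as asked, in the order asked, and still so for the second after the job is handed in, with the robot touching nothing.
It also fails if it takes over 51 s, if anything falls off the work surface, if the arm or the gripper's body presses on something with over 40 N, if the wrist force passes 120 N, or if a joint passes its speed limit or range.

### The arm

A 6-joint arm with a two-finger parallel gripper is mounted at the origin on the work surface. World frame = base frame: x ahead of the robot, y to its left, z up, the work surface at z = 0. Lengths are in m, angles in rad, forces in N, time in s.
With the tool pointing down it reaches from about 0.3 to 0.75 m from the base axis. Payload 8.5 kg.
Tool frame: the origin (TCP) lies at the very end of the fingers, on their centre line; the grasp point (between the pads) lies 19 mm behind it; z points along the fingers, y is the direction in which the jaws open and shut (so a half turn about z gives the same grasp; the last joint's range is limited). The gripper opens to 85 mm and grips with 20 to 120 N. Pads are 22 mm wide; open, the fingers measure 114 mm over their backs; the gripper's body (76 mm by 85 mm) begins 54 mm behind the grasp point. The pads swing forward as they close: fully open they stand 13 mm farther back than shut.
Start: joints at [-1.343, 0.381, 1.297, -0, 1.464, -0.215], TCP at [0.236, -0.497, 0.231] pointing down, gripper open.
Joint ranges: [-3.11, 3.11], [-0.89, 2.33], [0.22, 2.48], [-1.42, 4.56], [0.17, 2.85], [-2.88, 2.88]. Speed limits (rad/s): [2.39, 2.39, 3.14, 3.14, 3.14, 3.14].

### API

Orientations are given as a rotation vector (axis times angle).
In Python, from workcell import bot gives the robot as it stands.
- The arm moves only by the tool carry_out, never from a script. Its argument "plan" is a list of rows, each an object with "offset": the shift along the tool's x, y, z in m, a list of three; "yaw": the turn about the tool's z in rad; "jaw": the finger opening in m, from 0 to 0.0854. In form: [{"offset": [tx, ty, tz], "yaw": yaw, "jaw": jaw}, ...]. A call has 1 to 10 rows; each row is the pose to reach, as a shift and turn from the pose commanded when the call began, along the tool's axes at that moment; what a row does not reach only later rows make up. A row lasts 1/12 s, in which the tool goes at most 41.7 mm and 7.16 degrees, less where a joint would pass 70% of its speed; a pose out of reach is approached as far as the arm can. A call with a gripper value outside its range is refused whole. The fingers move at their own pace and stop on an object; the grip force is fixed at half the most. Time passes only in rows, so rows that repeat a pose let the fingers close. It gives the time, the measured TCP pose, the force and the opening at its end, in the units of the state.
- bot.sense(): the state, without advancing time (a new reading comes with each control period).
- bot.read_camera(name): name is "side" or "top" or "wrist"; returns (picture, depth): 400x640x3 uint8, red, green, blue; 400x640 float32, m along the optical axis (not along the pixel's ray), 0 where there is no reading.
- bot.calibration(name): a dict with "fx", "fy", "cx", "cy" (pixels), "extrinsics" (4x4, takes a point from world to camera coordinates). Camera axes: x right, y up, looking along -z (the intrinsics and any distortion apply to the point x, -y, -z); pixel columns grow to the right and rows downward; lengths in m; the calibration is good to about 2 mm. The wrist camera is an equidistant fisheye: a pixel r from the principal point sees the ray r / f radians off the axis. A picture is of the moment at which its call begins: read the wrist's pose just before it. calibration takes no time and is no camera call; for the wrist camera it gives the pose at the moment of the call.
- bot.hand_in(): hands the job in, once; it reports no verdict.
The state is a dict: "t": time; "joint_pos": joint angles; "joint_velocities": joint speeds; "joint_torque": joint torques, N m; "tool_pos": TCP position; "tcp_rot": TCP orientation; "ft_force": force on the tool from outside, world axes, zero at the start; "moment": the same for the moment, N m; "gripper_width": finger opening in m.
Only numpy, scipy, OpenCV 4.12 (cv2) and the standard library are available. Lean on these libraries where they do the work, as an engineer would, in place of code of your own. Each camera call takes 0.05 s, during which the arm holds its last target. There are 200 camera calls.

## Working session

There is one attempt and no reset: what is moved stays moved. The work goes in short steps, Python scripts to look and compute and a tool call to move; the robot and the scene stay as the last step left them, time stands still between calls to the robot, and variables do not carry over. Pictures are saved under pics/ and viewed, about 8 in all and at most 12, crops included, and the job is handed in when it is done.

Besides the shell and the picture viewer there is one more tool, called after "Call:" as name([rows], argument=value, ...), one row to a line, values as JSON. carry_out: Moves the arm, as the interface text tells. Its arguments: {"type":"object","properties":{"plan":{"type":"array"}},"required":["plan"]}

```bash
mkdir -p pics; python3 - <<'E'
from workcell import bot
import cv2, numpy as np
print(bot.sense())
for n in("top","side"):
    c=bot.calibration(n); print(n,{k:v for k,v in c.items()})
    p,d=bot.read_camera(n); np.savez(f"{n}0.npz",p=p,d=d); cv2.imwrite(f"pics/{n}0.png",p[...,::-1])
E
```

```text
{'t': 0.0, 'joint_pos': array([-1.34329262e+00,  3.81189360e-01,  1.29827402e+00,  9.30758777e-06,
        1.46356314e+00, -2.15306284e-01]), 'joint_velocities': array([ 0.00190616,  0.00038036, -0.00259637,  0.00098098, -0.00134788,
        0.00091571]), 'joint_torque': array([-1.00928526e-03, -4.48464060e+01, -2.31277120e+01, -2.68344284e-04,
        4.73734035e-03, -1.16209711e-05]), 'tool_pos': array([ 0.23559419, -0.49666586,  0.23071086]), 'tcp_rot': array([-3.06350743e+00, -6.89579019e-01, -7.98474136e-07]), 'ft_force': array([ 0.60259312, -0.54061148,  0.51443649]), 'moment': array([ 0.04195819, -0.0212102 , -0.00204343]), 'gripper_width': 0.08551416349157498}
top {'fx': 456.9273030317304, 'fy': 456.9273030317304, 'cx': 326.82859123877193, 'cy': 198.3751698776609, 'extrinsics': array([[ 0.02044751, -0.99974102,  0.00999   , -0.00285245],
       [ 0.99845893,  0.02093486,  0.05139544, -0.53141681],
       [-0.05159127,  0.0089237 ,  0.99862841, -1.31135625],
       [ 0.        ,  0.        ,  0.        ,  1.        ]])}
side {'fx': 487.6234182311909, 'fy': 487.6234182311909, 'cx': 323.1618077365797, 'cy': 197.33502572760386, 'extrinsics': array([[-0.83037818, -0.55692623, -0.01747138,  0.44600632],
       [ 0.36761843, -0.57114399,  0.73392863, -0.28193349],
       [-0.41872278,  0.60301552,  0.67900185, -0.99074109],
       [ 0.        ,  0.        ,  0.        ,  1.        ]])}
```

View pics/top0.png

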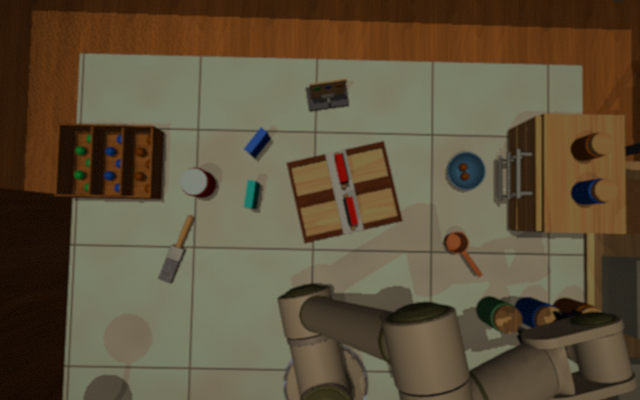

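View pics/side0.png

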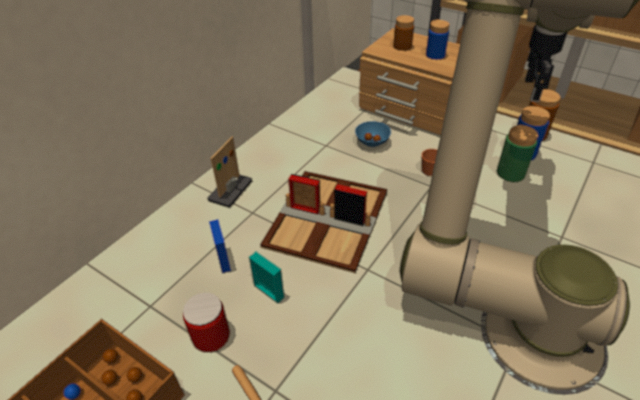

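```bash
cat > h.py <<'E'
import numpy as np, cv2
def px2ray(c,u,v):
    E=c["extrinsics"];R=E[:3,:3];t=E[:3,3]
    d=np.array([(u-c["cx"])/c["fx"],-(v-c["cy"])/c["fy"],-1.])
    return -R.T@t, R.T@d
def atz(c,u,v,z):
    o,d=px2ray(c,u,v); return o+d*(z-o[2])/d[2]
def proj(c,P):
    p=c["extrinsics"][:3,:3]@np.asarray(P)+c["extrinsics"][:3,3]
    return np.array([c["cx"]+c["fx"]*p[0]/-p[2], c["cy"]-c["fy"]*p[1]/-p[2]])
def tri(ca,a,cb,b):
    o1,d1=px2ray(ca,*a);o2,d2=px2ray(cb,*b)
    s=np.linalg.lstsq(np.c_[d1,-d2],o2-o1,rcond=None)[0]
    p,q=o1+s[0]*d1,o2+s[1]*d2
    return (p+q)/2,np.linalg.norm(p-q)
E
python3 - <<'E'
import numpy as np,cv2
t=np.load("top0.npz")["p"];s=np.load("side0.npz")["p"]
a=cv2.resize(t[135:249,282:408],None,fx=5,fy=5,interpolation=cv2.INTER_CUBIC)
b=cv2.resize(s[165:275,255:395],None,fx=5,fy=5,interpolation=cv2.INTER_CUBIC)
g=lambda i:np.clip(255*(i/255.)**.6,0,255).astype(np.uint8)
cv2.imwrite("pics/topc.png",g(a)[...,::-1]);cv2.imwrite("pics/sidec.png",g(b)[...,::-1])
E
```

```text
(no output)
```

View pics/topc.png

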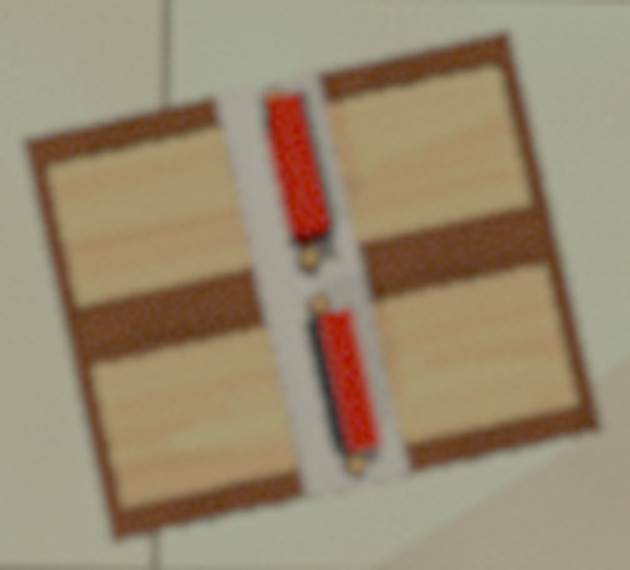

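View pics/sidec.png

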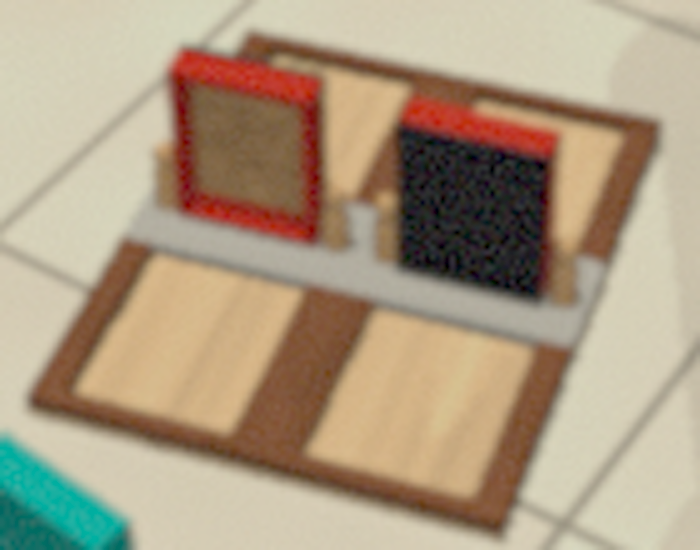

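```bash
python3 - <<'E'
from workcell import bot
from h import *
T=bot.calibration("top");S=bot.calibration("side")
ft=lambda u,v:(282+(u+.5)/5-.5,135+(v+.5)/5-.5)
fs=lambda u,v:(255+(u+.5)/5-.5,165+(v+.5)/5-.5)
tc=[(28,140),(508,35),(598,428),(117,540)]; sc=[(33,403),(250,36),(658,122),(503,535)]
P=[]
for a,b in zip(tc,sc):
    p,e=tri(T,ft(*a),S,fs(*b)); P.append(atz(T,*ft(*a),.014)); print(p.round(4),e.round(4),P[-1].round(4),atz(S,*fs(*b),.014).round(4))
P=np.array(P);c=P.mean(0);print("c",c)
for i in range(4):print(np.linalg.norm(P[i]-P[i-1]))
ex=(P[1]-P[2]+P[0]-P[3]);print("yaw of x-axis",np.arctan2(ex[1],ex[0]))
ey=(P[0]-P[1]+P[3]-P[2]);print("from y",np.arctan2(-ey[0],ey[1]))
d={"farL":((265,95),(178,68)),"farR":((290,242),(317,100)),"nearTR":((350,308),(408,98)),"nearBR":((377,448),(556,132))}
for k,(a,b) in d.items():
    p,e=tri(T,ft(*a),S,fs(*b));print(k,p.round(4),e.round(4),atz(T,*ft(*a),.114).round(4),atz(S,*fs(*b),.114).round(4))
b=bot.sense();print(cv2.Rodrigues(b["tcp_rot"])[0].round(3))
E
```

```text
[0.6334 0.1256 0.0076] 0.0014 [0.6331 0.1255 0.014 ] [0.6285 0.1294 0.014 ]
[ 0.7018 -0.1532  0.0111] 0.001 [ 0.7008 -0.1531  0.014 ] [ 0.7001 -0.1502  0.014 ]
[ 0.4729 -0.208   0.0157] 0.0008 [ 0.4726 -0.2085  0.014 ] [ 0.4741 -0.2096  0.014 ]
[0.4022 0.069  0.0051] 0.0006 [0.4024 0.0685 0.014 ] [0.399  0.0753 0.014 ]
c [ 0.55221907 -0.04191405  0.014     ]
0.23767625160882924
0.28674920230705725
0.23491375808245937
0.28577295548649206
yaw of x-axis 0.24031067594765682
from y 0.24337080202619157
farL [ 0.6438 -0.0115  0.1166] 0.0077 [ 0.6474 -0.0094  0.114 ] [ 0.6422 -0.0156  0.114 ]
farR [ 0.5668 -0.0245  0.1224] 0.0017 [ 0.5682 -0.0244  0.114 ] [ 0.5717 -0.0328  0.114 ]
nearTR [ 0.534  -0.0567  0.1154] 0.0017 [ 0.5334 -0.0573  0.114 ] [ 0.5356 -0.0577  0.114 ]
nearBR [ 0.4602 -0.0719  0.118 ] 0.0032 [ 0.4587 -0.073   0.114 ] [ 0.4636 -0.075   0.114 ]
[[ 0.904  0.428 -0.   ]
 [ 0.428 -0.904  0.001]
 [ 0.    -0.001 -1.   ]]
```

The upper crop shows the far tray at full-image (341,168), red with its black stripe on the right. It opens to board +y and is tipped towards -y. The near tray at (351,212) has its black stripe on the left and is tipped towards +y. The blue (258,143) and turquoise (252,194) boxes are look-alikes off the board, so I leave them. Side crop: cork faces the camera on the far tray, black on the near one, which agrees. Board centre is about (0.552, -0.042), yaw 0.242. The trays' tops triangulate to 0.115-0.122 m, against 0.114 expected.

Call:
carry_out([
  {"offset":[0.549,-0.308,0.0],"yaw":0.2,"jaw":0.0},
  {"offset":[0.549,-0.308,0.0],"yaw":0.2,"jaw":0.0},
  {"offset":[0.549,-0.308,0.0],"yaw":0.2,"jaw":0.0},
  {"offset":[0.549,-0.308,0.0],"yaw":0.2,"jaw":0.0},
  {"offset":[0.549,-0.308,0.0],"yaw":0.2,"jaw":0.0},
  {"offset":[0.549,-0.308,0.0],"yaw":0.2,"jaw":0.0},
  {"offset":[0.549,-0.308,0.0],"yaw":0.2,"jaw":0.0},
  {"offset":[0.549,-0.308,0.0],"yaw":0.2,"jaw":0.0},
  {"offset":[0.549,-0.308,0.0],"yaw":0.2,"jaw":0.0},
  {"offset":[0.549,-0.308,0.0],"yaw":0.2,"jaw":0.0},
])

```text
t: 0.93
tool_pos: [0.477, -0.1554, 0.2312]
tcp_rot: [-3.118, -0.38, 0.001]
ft_force: [0.4, -1.4, -0.3]
gripper_width: 0.0001
```

Call:
carry_out([
  {"offset":[0.16,-0.139,0.0],"yaw":0.0,"jaw":0.0},
  {"offset":[0.16,-0.139,0.0],"yaw":0.0,"jaw":0.0},
  {"offset":[0.16,-0.139,0.0],"yaw":0.0,"jaw":0.0},
  {"offset":[0.16,-0.139,0.0],"yaw":0.0,"jaw":0.0},
  {"offset":[0.16,-0.139,0.0],"yaw":0.0,"jaw":0.0},
  {"offset":[0.16,-0.139,0.0],"yaw":0.0,"jaw":0.0},
  {"offset":[0.16,-0.139,0.0],"yaw":0.0,"jaw":0.0},
])

```text
t: 1.52
tool_pos: [0.5987, 0.0179, 0.2304]
tcp_rot: [-3.117, -0.386, 0.002]
ft_force: [-0.3, -0.9, -0.1]
gripper_width: -0.0001
```

```bash
cat > w.py <<'E'
import sys
from workcell import bot
from h import *
c0=np.array([.552,-.0415,.014]);ex=np.array([.971,.2397,0]);ey=np.array([-.2397,.971,0])
def bw(x,y,z=0): return c0+x*ex+y*ey+[0,0,z]
def state():
    b=bot.sense();p=b["tool_pos"]-c0;R=cv2.Rodrigues(b["tcp_rot"])[0]
    print("t",b["t"],"TCP board",np.round([p@ex,p@ey,b["tool_pos"][2]],4),"xang",np.arctan2(R[1,0],R[0,0]).round(4),"F",b["ft_force"].round(1))
def pic(n,f,box=None,k=1):
    p,d=bot.read_camera(n)
    np.savez(f"{f}.npz",p=p,d=d)
    if box: p=p[box[1]:box[3],box[0]:box[2]]
    p=cv2.resize(p,None,fx=k,fy=k,interpolation=cv2.INTER_CUBIC)
    cv2.imwrite(f"pics/{f}.png",np.clip(255*(p/255.)**.6,0,255).astype(np.uint8)[...,::-1])
E
python3 - <<'E'
from w import *
state(); c=bot.calibration("wrist"); print(c); pic("wrist","w0")
E
```

```text
t 1.5167 TCP board [0.0596 0.0465 0.2304] xang 0.2462 F [-0.3 -0.9 -0.1]
{'fx': 309.70691628693146, 'fy': 309.70691628693146, 'cx': 326.81272862824244, 'cy': 197.09666687482166, 'extrinsics': array([[ 2.43400030e-01, -9.69925916e-01, -3.79303448e-04,
        -1.28173924e-01],
       [ 9.21174370e-01,  2.31288361e-01, -3.12959220e-01,
        -5.15288078e-01],
       [ 3.03634987e-01,  7.58248789e-02,  9.49766488e-01,
        -5.62650682e-01],
       [ 0.00000000e+00,  0.00000000e+00,  0.00000000e+00,
         1.00000000e+00]])}
```

View pics/w0.png

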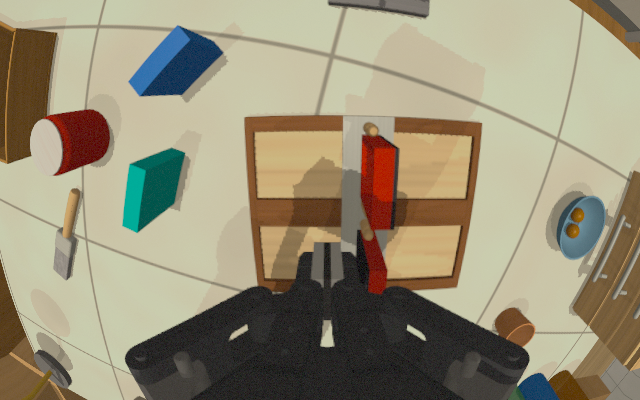

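The wrist view shows the far tray standing with its open-side top edge at about (362,138)-(366,229). Board corners are at (246,117) and (481,122), and the rail's far edge runs (343,116)-(394,118). Fingers are at (327,250), left of the tray.

```bash
python3 - <<'E'
from w import *
c=bot.calibration("wrist");E=c["extrinsics"]
def wz(u,v,z):
    a=np.array([u-c["cx"],v-c["cy"]])/c["fx"];r=np.linalg.norm(a)
    d=np.array([a[0]/r*np.sin(r),-a[1]/r*np.sin(r),-np.cos(r)])
    o=-E[:3,:3].T@E[:3,3];d=E[:3,:3].T@d;return o+d*(z-o[2])/d[2]
for n,u,v,z in[("cornerL",246,117,.014),("cornerR",481,122,.014),("railL",343,116,.014),("railR",394,118,.014),("trayTopFarL",362,137,.114),("trayTopNearL",366,229,.114)]:
    p=wz(u,v,z);q=p-c0;print(n,p.round(4),"board",(q@ex).round(4),(q@ey).round(4))
E
```

```text
cornerL [0.6344 0.1234 0.014 ] board 0.1195 0.1404
cornerR [ 0.7039 -0.1561  0.014 ] board 0.12 -0.1477
railL [0.661 0.013 0.014] board 0.1189 0.0268
railR [ 0.6745 -0.0453  0.014 ] board 0.118 -0.033
trayTopFarL [ 6.52e-01 -6.00e-04  1.14e-01] board 0.1069 0.0158
trayTopNearL [ 0.5719 -0.0272  0.114 ] board 0.0227 0.0091
```

Call:
carry_out([
  {"offset":[0.0,0.0,0.04],"yaw":0.0,"jaw":0.0},
  {"offset":[0.0,0.0,0.08],"yaw":0.0,"jaw":0.0},
  {"offset":[0.0,0.0,0.12],"yaw":0.0,"jaw":0.0},
  {"offset":[0.0,0.0,0.15],"yaw":0.0,"jaw":0.0},
  {"offset":[0.0,0.007,0.15],"yaw":0.0,"jaw":0.0},
  {"offset":[0.0,0.014,0.15],"yaw":0.0,"jaw":0.0},
  {"offset":[0.0,0.018,0.15],"yaw":0.0,"jaw":0.0},
  {"offset":[0.0,0.022,0.15],"yaw":0.0,"jaw":0.0},
  {"offset":[0.0,0.026,0.15],"yaw":0.0,"jaw":0.0},
  {"offset":[0.0,0.03,0.15],"yaw":0.0,"jaw":0.0},
])

```text
t: 2.4
tool_pos: [0.6061, -0.0139, 0.0828]
tcp_rot: [3.118, 0.38, 0.004]
ft_force: [-0.7, 0.3, 0.2]
gripper_width: -0.0002
```

Call:
carry_out([
  {"offset":[0.0,0.004,0.0],"yaw":0.0,"jaw":0.0},
  {"offset":[0.0,0.008,0.0],"yaw":0.0,"jaw":0.0},
  {"offset":[0.0,0.012,0.0],"yaw":0.0,"jaw":0.0},
  {"offset":[0.0,0.016,0.0],"yaw":0.0,"jaw":0.0},
  {"offset":[0.0,0.02,0.0],"yaw":0.0,"jaw":0.0},
  {"offset":[0.0,0.023,0.0],"yaw":0.0,"jaw":0.0},
  {"offset":[0.0,0.026,0.0],"yaw":0.0,"jaw":0.0},
  {"offset":[0.0,0.026,0.0],"yaw":0.0,"jaw":0.0},
  {"offset":[0.0,0.026,0.0],"yaw":0.0,"jaw":0.0},
  {"offset":[0.0,0.026,0.0],"yaw":0.0,"jaw":0.0},
])

```text
t: 3.23
tool_pos: [0.6117, -0.0383, 0.0813]
tcp_rot: [-3.118, -0.38, 0.0]
ft_force: [0.4, -0.5, -0.0]
gripper_width: -0.0001
```

```bash
python3 - <<'E'
from w import *
state(); pic("side","s1",(255,165,395,275),5)
E
```

```text
t 3.2333 TCP board [ 0.0587 -0.0112  0.0813] xang 0.2428 F [ 0.4 -0.5 -0. ]
```

View pics/s1.png

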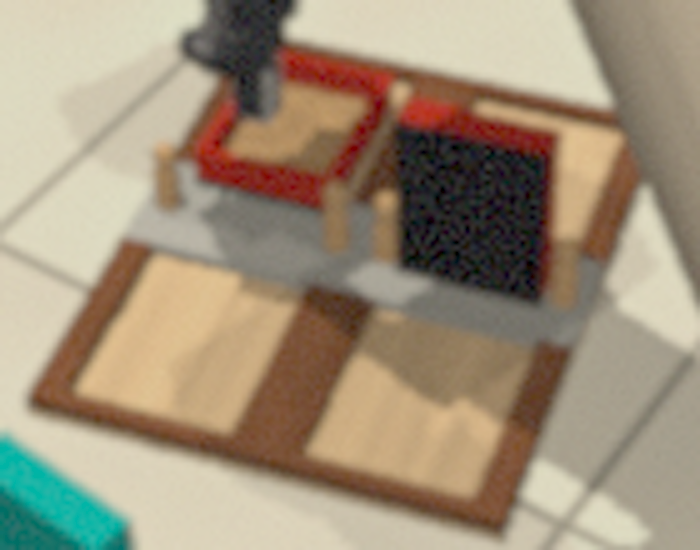

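Tray in the far slot lies open side up with its inner edge on the rail (crop (200,150)-(325,190)). Next I back off, go low and push it out.

Call:
carry_out([
  {"offset":[0.001,-0.03,0.0],"yaw":0.0,"jaw":0.0},
  {"offset":[0.001,-0.032,0.03],"yaw":0.0,"jaw":0.0},
  {"offset":[0.001,-0.032,0.059],"yaw":0.0,"jaw":0.0},
  {"offset":[0.001,-0.032,0.059],"yaw":0.0,"jaw":0.0},
  {"offset":[0.001,-0.026,0.059],"yaw":0.0,"jaw":0.0},
  {"offset":[0.001,-0.021,0.059],"yaw":0.0,"jaw":0.0},
  {"offset":[0.001,-0.016,0.059],"yaw":0.0,"jaw":0.0},
  {"offset":[0.001,-0.011,0.059],"yaw":0.0,"jaw":0.0},
  {"offset":[0.001,-0.007,0.059],"yaw":0.0,"jaw":0.0},
  {"offset":[0.001,-0.003,0.059],"yaw":0.0,"jaw":0.0},
])

```text
t: 4.12
tool_pos: [0.6123, -0.036, 0.0231]
tcp_rot: [3.118, 0.38, 0.002]
ft_force: [-0.6, 0.3, 0.9]
gripper_width: -0.0002
```

Call:
carry_out([
  {"offset":[0.0,0.003,0.0],"yaw":0.0,"jaw":0.0},
  {"offset":[0.0,0.006,0.0],"yaw":0.0,"jaw":0.0},
  {"offset":[0.0,0.008,0.0],"yaw":0.0,"jaw":0.0},
  {"offset":[0.0,0.01,0.0],"yaw":0.0,"jaw":0.0},
  {"offset":[0.0,0.011,0.0],"yaw":0.0,"jaw":0.0},
  {"offset":[0.0,0.012,0.0],"yaw":0.0,"jaw":0.0},
  {"offset":[0.0,0.013,0.0],"yaw":0.0,"jaw":0.0},
  {"offset":[0.0,0.013,0.0],"yaw":0.0,"jaw":0.0},
])

```text
t: 4.78
tool_pos: [0.6151, -0.0481, 0.0223]
tcp_rot: [3.118, 0.38, 0.0]
ft_force: [-0.2, -0.1, -0.2]
gripper_width: -0.0002
```

```bash
python3 - <<'E'
from w import *
state(); pic("side","s2",(255,165,395,275),5)
E
```

```text
t 4.7833 TCP board [ 0.0597 -0.0215  0.0223] xang 0.2427 F [-0.2 -0.1 -0.2]
```

View pics/s2.png

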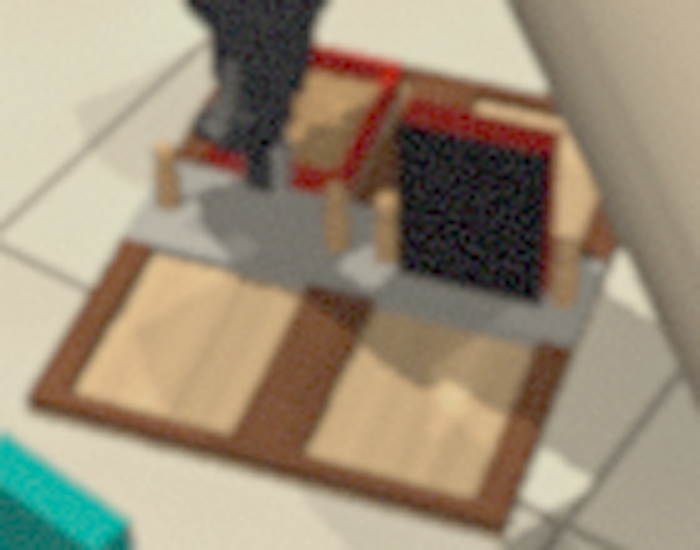

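The side crop shows the far tray further out, with its inner wall at about (180-330,150-185). I can't tell by eye whether it has dropped, so I use depth.

```bash
cat >> w.py <<'E'
def cloud(n,f,box):
    c=bot.calibration(n);z=np.load(f+".npz");p=z["p"].astype(int);d=z["d"];v,u=np.mgrid[:400,:640]
    m=(p[...,0]>70)&(p[...,0]>2.5*p[...,1])&(p[...,0]>2.5*p[...,2])&(d>0)&(u>=box[0])&(u<box[2])&(v>=box[1])&(v<box[3])
    D=d[m];X=np.stack([(u[m]-c["cx"])/c["fx"]*D,-(v[m]-c["cy"])/c["fy"]*D,-D],1)
    E=c["extrinsics"];W=(X-E[:3,3])@E[:3,:3];q=W-c0
    return np.stack([q@ex,q@ey,W[:,2]],1)*1000
def summ(n,f,box):
    B=cloud(n,f,box)
    for s,lab in((B[:,0]>3,"far"),(B[:,0]<-3,"near")):
        Q=B[s]
        if not len(Q):print(n,lab,"none");continue
        print(n,lab,len(Q),"x",np.percentile(Q[:,0],[2,98]).round(0),"y",np.percentile(Q[:,1],[2,98]).round(0),"z pct",np.percentile(Q[:,2],[2,25,50,75,98]).round(0))
        for a in range(-140,140,20):
            t=Q[(Q[:,1]>=a)&(Q[:,1]<a+20)]
            if len(t)>3:print("   y",a,len(t),"z med/95",np.median(t[:,2]).round(1),np.percentile(t[:,2],95).round(1))
E
python3 - <<'E'
from w import *
summ("side","s1",(255,165,395,275));summ("side","s2",(255,165,395,275))
E
```

```text
side far 375 x [ 24. 111.] y [-139.  -17.] z pct [11. 21. 28. 33. 39.]
   y -140 25 z med/95 13.0 23.2
   y -120 111 z med/95 24.0 29.4
   y -100 9 z med/95 29.4 32.4
   y -80 17 z med/95 30.0 34.2
   y -60 37 z med/95 32.0 34.9
   y -40 107 z med/95 32.1 37.6
   y -20 67 z med/95 29.3 39.4
side near 127 x [-93. -17.] y [-66.   6.] z pct [ 64. 112. 113. 114. 116.]
   y -20 99 z med/95 113.0 115.5
   y 0 25 z med/95 114.6 116.6
side far 169 x [23. 99.] y [-131.  -31.] z pct [12. 20. 25. 27. 30.]
   y -140 67 z med/95 22.0 28.5
   y -120 12 z med/95 27.4 29.3
   y -100 11 z med/95 26.9 29.0
   y -80 12 z med/95 26.6 30.0
   y -60 13 z med/95 26.5 30.4
   y -40 54 z med/95 24.7 28.2
side near 117 x [-93. -22.] y [-14.   2.] z pct [110. 112. 113. 114. 117.]
   y -20 99 z med/95 113.2 115.3
   y 0 16 z med/95 114.6 117.0
```

Far tray's rim is at z≈28 mm all along, y -31..-131, so it has dropped flat. Now the near tray.

Call:
carry_out([
  {"offset":[0.0,-0.006,0.0],"yaw":0.0,"jaw":0.0},
  {"offset":[0.0,-0.006,-0.04],"yaw":0.0,"jaw":0.0},
  {"offset":[0.0,-0.006,-0.08],"yaw":0.0,"jaw":0.0},
  {"offset":[0.0,-0.006,-0.12],"yaw":0.0,"jaw":0.0},
  {"offset":[0.0,-0.006,-0.155],"yaw":0.0,"jaw":0.0},
  {"offset":[-0.04,0.005,-0.16],"yaw":0.0,"jaw":0.0},
  {"offset":[-0.08,0.018,-0.16],"yaw":0.0,"jaw":0.0},
  {"offset":[-0.12,0.028,-0.16],"yaw":0.0,"jaw":0.0},
  {"offset":[-0.12,0.028,-0.16],"yaw":0.0,"jaw":0.0},
])

```text
t: 5.58
tool_pos: [0.4999, -0.1049, 0.1822]
tcp_rot: [-3.118, -0.376, 0.006]
ft_force: [0.6, 0.7, 0.5]
gripper_width: -0.0001
```

```bash
python3 - <<'E'
from w import *
state(); pic("wrist","w1")
E
```

```text
t 5.5833 TCP board [-0.0658 -0.0491  0.1822] xang 0.2402 F [0.6 0.7 0.5]
```

View pics/w1.png

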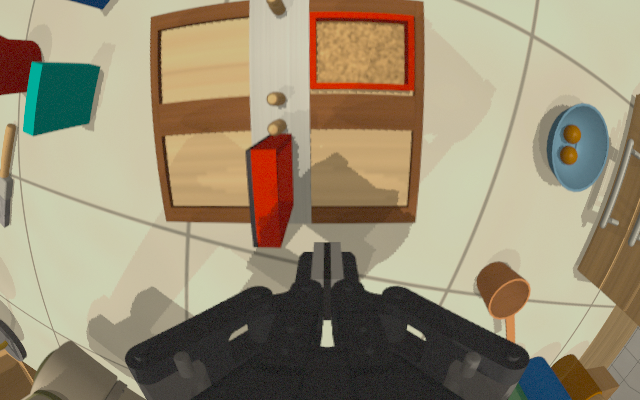

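Wrist view: far tray lies open side up inside its pocket (310-413, 13-90). The near tray stands with its open side to the right, and the fingers at (327,245) are on that side.

Call:
carry_out([
  {"offset":[0.002,0.0,0.04],"yaw":0.0,"jaw":0.0},
  {"offset":[0.002,0.0,0.08],"yaw":0.0,"jaw":0.0},
  {"offset":[0.002,0.0,0.102],"yaw":0.0,"jaw":0.0},
  {"offset":[0.002,-0.006,0.102],"yaw":0.0,"jaw":0.0},
  {"offset":[0.002,-0.012,0.102],"yaw":0.0,"jaw":0.0},
  {"offset":[0.002,-0.017,0.102],"yaw":0.0,"jaw":0.0},
  {"offset":[0.002,-0.021,0.102],"yaw":0.0,"jaw":0.0},
  {"offset":[0.002,-0.025,0.102],"yaw":0.0,"jaw":0.0},
  {"offset":[0.002,-0.029,0.102],"yaw":0.0,"jaw":0.0},
  {"offset":[0.002,-0.033,0.102],"yaw":0.0,"jaw":0.0},
])

```text
t: 6.47
tool_pos: [0.4995, -0.071, 0.081]
tcp_rot: [3.118, 0.381, 0.002]
ft_force: [0.4, -0.3, -0.1]
gripper_width: 0.0003
```

Call:
carry_out([
  {"offset":[0.0,-0.004,0.0],"yaw":0.0,"jaw":0.0},
  {"offset":[0.0,-0.008,0.0],"yaw":0.0,"jaw":0.0},
  {"offset":[0.0,-0.012,0.0],"yaw":0.0,"jaw":0.0},
  {"offset":[0.0,-0.016,0.0],"yaw":0.0,"jaw":0.0},
  {"offset":[0.0,-0.02,0.0],"yaw":0.0,"jaw":0.0},
  {"offset":[0.0,-0.023,0.0],"yaw":0.0,"jaw":0.0},
  {"offset":[0.0,-0.025,0.0],"yaw":0.0,"jaw":0.0},
  {"offset":[0.0,-0.025,0.0],"yaw":0.0,"jaw":0.0},
  {"offset":[0.0,-0.025,0.0],"yaw":0.0,"jaw":0.0},
  {"offset":[0.0,-0.025,0.0],"yaw":0.0,"jaw":0.0},
])

```text
t: 7.3
tool_pos: [0.4934, -0.0473, 0.0803]
tcp_rot: [3.118, 0.38, 0.0]
ft_force: [-0.4, 0.6, -0.5]
gripper_width: 0.0002
```

```bash
python3 - <<'E'
from w import *
state(); pic("side","s3",(255,165,395,275),5); summ("side","s3",(255,165,395,275))
E
```

```text
t 7.3 TCP board [-0.0583  0.0084  0.0803] xang 0.2427 F [-0.4  0.6 -0.5]
side far 377 x [ 23. 109.] y [-131.  -31.] z pct [11. 21. 25. 27. 30.]
   y -140 104 z med/95 21.7 28.6
   y -120 41 z med/95 26.1 28.8
   y -100 42 z med/95 26.0 27.9
   y -80 43 z med/95 25.9 30.1
   y -60 39 z med/95 26.6 29.2
   y -40 107 z med/95 25.1 30.1
side near 513 x [-96. -13.] y [ 14. 114.] z pct [13. 23. 28. 32. 37.]
   y 0 124 z med/95 31.4 37.0
   y 20 45 z med/95 34.9 38.4
   y 40 57 z med/95 31.5 35.6
   y 60 52 z med/95 29.8 33.6
   y 80 61 z med/95 27.8 31.3
   y 100 174 z med/95 25.0 29.9
```

View pics/s3.png

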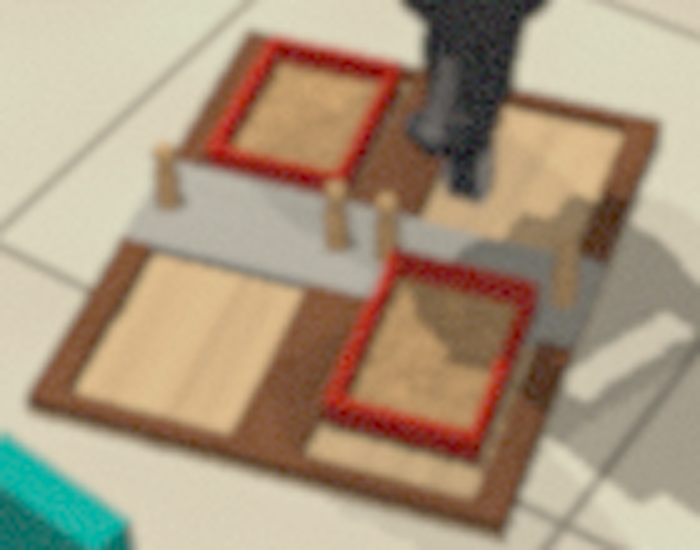

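Near tray lies open side up, inner edge on the rail (crop (395,265)-(530,295)). Far tray is flat in its pocket. Pushing the near one out.

Call:
carry_out([
  {"offset":[-0.001,0.03,0.0],"yaw":0.0,"jaw":0.0},
  {"offset":[-0.001,0.03,0.03],"yaw":0.0,"jaw":0.0},
  {"offset":[-0.001,0.03,0.058],"yaw":0.0,"jaw":0.0},
  {"offset":[-0.001,0.03,0.058],"yaw":0.0,"jaw":0.0},
  {"offset":[-0.001,0.024,0.058],"yaw":0.0,"jaw":0.0},
  {"offset":[-0.001,0.019,0.058],"yaw":0.0,"jaw":0.0},
  {"offset":[-0.001,0.014,0.058],"yaw":0.0,"jaw":0.0},
  {"offset":[-0.001,0.01,0.058],"yaw":0.0,"jaw":0.0},
  {"offset":[-0.001,0.006,0.058],"yaw":0.0,"jaw":0.0},
  {"offset":[-0.001,0.002,0.058],"yaw":0.0,"jaw":0.0},
])

```text
t: 8.18
tool_pos: [0.493, -0.0489, 0.023]
tcp_rot: [3.118, 0.381, 0.002]
ft_force: [-0.4, 0.3, -0.3]
gripper_width: 0.0002
```

Call:
carry_out([
  {"offset":[0.0,-0.003,0.0],"yaw":0.0,"jaw":0.0},
  {"offset":[0.0,-0.006,0.0],"yaw":0.0,"jaw":0.0},
  {"offset":[0.0,-0.008,0.0],"yaw":0.0,"jaw":0.0},
  {"offset":[0.0,-0.01,0.0],"yaw":0.0,"jaw":0.0},
  {"offset":[0.0,-0.011,0.0],"yaw":0.0,"jaw":0.0},
  {"offset":[0.0,-0.012,0.0],"yaw":0.0,"jaw":0.0},
  {"offset":[0.0,-0.012,0.0],"yaw":0.0,"jaw":0.0},
  {"offset":[0.0,-0.012,0.0],"yaw":0.0,"jaw":0.0},
])

```text
t: 8.85
tool_pos: [0.4899, -0.0377, 0.0223]
tcp_rot: [-3.118, -0.38, 0.0]
ft_force: [-0.9, -0.2, -0.2]
gripper_width: -0.0003
```

```bash
python3 - <<'E'
from w import *
state(); pic("side","s4",(255,165,395,275),5); summ("side","s4",(255,165,395,275))
E
```

```text
t 8.85 TCP board [-0.0594  0.0185  0.0223] xang 0.2427 F [-0.9 -0.2 -0.2]
side far 355 x [ 23. 109.] y [-131.  -31.] z pct [13. 20. 25. 27. 30.]
   y -140 97 z med/95 21.5 28.8
   y -120 31 z med/95 25.8 28.6
   y -100 40 z med/95 25.8 29.5
   y -80 41 z med/95 25.2 30.1
   y -60 42 z med/95 26.3 29.4
   y -40 103 z med/95 26.1 29.6
side near 571 x [-97. -14.] y [ 32. 131.] z pct [11. 17. 25. 27. 30.]
   y 20 158 z med/95 22.5 28.8
   y 40 49 z med/95 26.1 29.1
   y 60 45 z med/95 26.6 29.0
   y 80 57 z med/95 26.5 29.3
   y 100 54 z med/95 26.4 29.7
   y 120 208 z med/95 23.1 29.2
```

Both are flat by depth. I back off, rise clear and take a last look.

Call:
carry_out([
  {"offset":[0.0,0.006,0.0],"yaw":0.0,"jaw":0.0},
  {"offset":[0.0,0.01,-0.03],"yaw":0.0,"jaw":0.0},
  {"offset":[0.0,0.01,-0.07],"yaw":0.0,"jaw":0.0},
  {"offset":[0.0,0.01,-0.11],"yaw":0.0,"jaw":0.0},
  {"offset":[0.0,0.01,-0.15],"yaw":0.0,"jaw":0.0},
  {"offset":[-0.04,0.01,-0.19],"yaw":0.0,"jaw":0.0},
  {"offset":[-0.06,0.01,-0.22],"yaw":0.0,"jaw":0.0},
  {"offset":[-0.06,0.01,-0.22],"yaw":0.0,"jaw":0.0},
  {"offset":[-0.06,0.01,-0.22],"yaw":0.0,"jaw":0.0},
])

```text
t: 9.65
tool_pos: [0.4339, -0.0626, 0.2447]
tcp_rot: [3.116, 0.378, 0.007]
ft_force: [0.8, 0.7, 0.5]
gripper_width: -0.0003
```

```bash
python3 - <<'E'
from w import *
state(); pic("side","s5"); summ("side","s5",(255,165,395,275)); pic("wrist","w2")
E
```

```text
t 9.65 TCP board [-0.1198  0.0078  0.2447] xang 0.2415 F [0.8 0.7 0.5]
side far 373 x [ 23. 109.] y [-131.  -31.] z pct [12. 20. 25. 27. 30.]
   y -140 108 z med/95 22.3 28.2
   y -120 34 z med/95 25.7 29.8
   y -100 41 z med/95 26.6 29.7
   y -80 46 z med/95 25.9 29.8
   y -60 40 z med/95 26.2 29.3
   y -40 103 z med/95 25.0 29.2
side near 571 x [-97. -14.] y [ 33. 131.] z pct [10. 18. 24. 27. 30.]
   y 20 132 z med/95 23.2 28.8
   y 40 51 z med/95 26.1 28.7
   y 60 51 z med/95 25.7 28.8
   y 80 56 z med/95 26.1 30.4
   y 100 54 z med/95 25.7 29.5
   y 120 227 z med/95 22.0 28.7
```

View pics/w2.png

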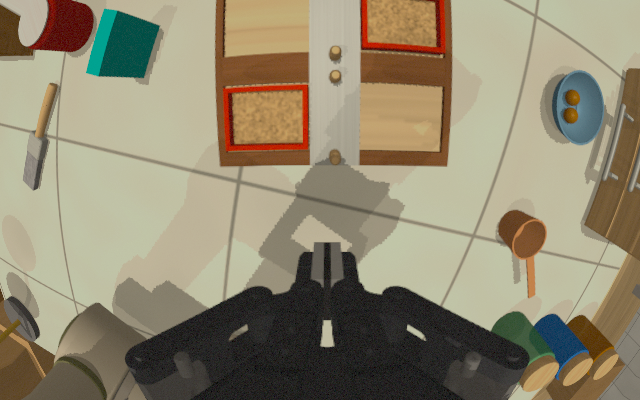

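View pics/s5.png

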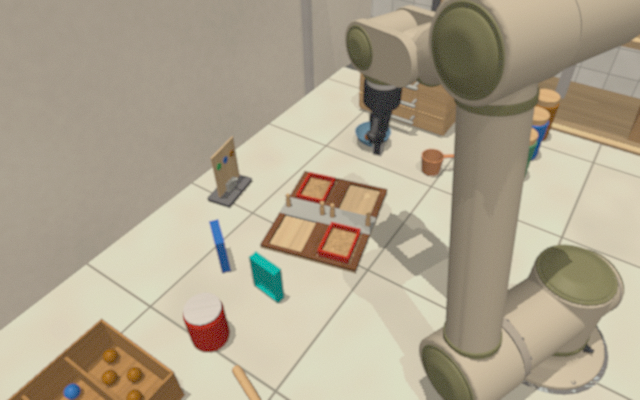

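Both trays lie open side up inside their pockets: wrist (225-308, 85-150) and (361-445, 0-52). The tin, cup and bowl with its marbles are where they were, and the arm is clear.

```bash
python3 -c "
from workcell import bot
print(bot.hand_in())"
```

```text
the job is handed in; nothing more can be done
None
```

Both red trays are tipped onto their black backs and lie open side up, flat on a pocket floor. I tipped each one with the closed fingers and pushed it outward off the rail. The far tray is in pocket3 (board +x, -y) and the near one in pocket0 (board -x, +y).

- **Trays:** the last depth check puts both rims about 28 mm above the table along their whole length, as expected for a tray on a pocket floor. They lie 31–131 mm and 33–131 mm off the rail's centre line.
- **Surroundings:** in the last pictures the tin, cup, bowl and marbles look unmoved. The blue and turquoise look-alikes weren't approached.
- **Time and force:** the arm finished clear of everything at about 9.7 s, and the forces read after each move stayed under 2 N.
- **Disagreement:** the wrist and top cameras differed by about 3 mm on the board's y position. I allowed for this in the pushes.

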